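# Scan the orange carton's barcode

## Task

Pick up the barcode scanner from its charging pad and scan the label on the white carton with the orange band: point the scanner's red window squarely at the middle of that label from roughly 8 to 10 cm away and hold it still there for two seconds. Then lay the scanner back down on its charging pad (set it down, do not drop it), flat, button up and wholly on the pad, and let go. Leave all three cartons standing where they are.

Things in the scene. Friction and masses are not known exactly. Their poses are not given: they have to be found in the camera images.
- scanner: hand-held barcode scanner, 132 mm long (x), lying flat on its charging pad; grey handle 34 mm wide (x from -65 to +20 mm), 30 mm thick (z from 4 to 34 mm), black head 50 mm wide and 38 mm high (x from 20 to 66 mm) with a red window in its end face, yellow button on top. About 0.16 kg, balanced near x = +5 mm. Origin: centre of the underside; x points out of the window along the beam, z up
- scanner_grip (a point): the place to grip the scanner's handle, across its 34 mm width (scanner's y): at (-8, 0, 22) mm in the scanner's frame; same axes as the scanner
- scanner_window (a point): centre of the scanner's red window, at (67, 0, 19) mm in the scanner's frame; the beam leaves here along the scanner's x
- scanner_beam (a point): the point on the beam 90 mm ahead of the window, at (157, 0, 19) mm in the scanner's frame
- scanner_tail (a point): tail end of the scanner's handle, at (-65, 0, 19) mm in the scanner's frame
- pad: fixed flat black rubber charging pad with a blue line round its edge, 180 (x) x 90 (y) x 4 mm thick, on the worktop; origin: centre of its underside; x along its length
- carton_orange: white folding carton with an orange band round its foot, 42 x 62 x 85 mm (x, y, z), loose, upright on the surface; origin: centre of its underside; its -x face, turned roughly to the robot, bears a barcode label; this is the one to scan
- carton_orange_label (a point): centre of the white barcode label (46 mm wide, 34 mm high) on the -x face of the white folding carton with an orange band round its foot, 52 mm above the surface; axes as the carton's: -x points straight out of the label, z up
- carton_red: white folding carton with upright red stripes, 47 x 61 x 76 mm (x, y, z), loose, upright on the surface; origin: centre of its underside; its -x face, turned roughly to the robot, bears a barcode label; a bystander
- carton_red_label (a point): centre of the white barcode label (46 mm wide, 34 mm high) on the -x face of the white folding carton with upright red stripes, 52 mm above the surface; axes as the carton's: -x points straight out of the label, z up
- carton_teal: tall white folding carton with a teal top, 52 x 57 x 110 mm (x, y, z), loose, upright on the surface; origin: centre of its underside; its -x face, turned roughly to the robot, bears a barcode label; a bystander
- carton_teal_label (a point): centre of the white barcode label (46 mm wide, 34 mm high) on the -x face of the tall white folding carton with a teal top, 52 mm above the surface; axes as the carton's: -x points straight out of the label, z up

How it is judged:
On the way, in this order (a step that is already met when the one before it is completed fails the run):
1. the held scanner's beam rests still on the orange carton's label for 1.2 s (x of scanner_window in the frame of carton_orange_label between -0.16 and -0.035 m and y of scanner_beam in the frame of carton_orange_label between -0.022 and 0.022 m and z of scanner_beam in the frame of carton_orange_label between -0.017 and 0.017 m and x of scanner_beam in the frame of carton_orange_label above -0.08 m and angle between the x axis of scanner and the x axis of carton_orange_label, either way round below 0.26 rad and linear speed of scanner below 0.03 m/s and angular speed of scanner below 0.2 rad/s and contact force between the fingers and scanner above 1 N), for 1.2 s.
2. the scanner is set down on the pad while still in the gripper (no higher than 15 mm) (x of scanner_window in the frame of pad between -0.09 and 0.09 m and y of scanner_window in the frame of pad between -0.045 and 0.045 m and x of scanner_tail in the frame of pad between -0.09 and 0.09 m and y of scanner_tail in the frame of pad between -0.045 and 0.045 m and z of scanner in the frame of pad below 0.019 m and contact force between the fingers and scanner above 1 N), for 0.05 s.
At the end, for the whole second after the job is handed in: The scanner lies flat and at rest on the charging pad (button up, tilt under 0.1 rad, within 4 mm of the pad's top), window and tail both over the pad, released; all three cartons stand upright (tilt under 0.1 rad) within 20 mm of where they stood (x of scanner_window in the frame of pad between -0.09 and 0.09 m and y of scanner_window in the frame of pad between -0.045 and 0.045 m and x of scanner_tail in the frame of pad between -0.09 and 0.09 m and y of scanner_tail in the frame of pad between -0.045 and 0.045 m and z of scanner in the frame of pad between 0 and 0.008 m and angle between each of scanner, carton_orange, carton_red, carton_teal's own z axis and vertical below 0.1 rad and linear speed of scanner below 0.02 m/s and distance of each of carton_orange, carton_red, carton_teal from where it was at the start of the episode below 0.02 m); the robot touches nothing.
It fails at once if a carton is knocked over or shoved more than 20 mm (distance of any of carton_orange, carton_red, carton_teal from where it was at the start of the episode above 0.02 m or angle between any of carton_orange, carton_red, carton_teal's own z axis and vertical above 0.25 rad).
It also fails if it takes over 50 s, if anything falls off the work surface, if the arm or the gripper's body presses on something with over 40 N, if the wrist force passes 120 N, or if a joint passes its speed limit or range.

## Robot

A 6-joint arm with a two-finger parallel gripper is mounted at the origin on a cart in front of the work surface, level with it; the furniture and walls round the work are solid. World frame = base frame: x ahead of the robot, y to its left, z up, the work surface at z = 0. Lengths are in m, angles in rad, forces in N, time in s.
With the tool pointing down it reaches from about 0.325 to 0.9 m from the base axis. Payload 6.1 kg.
Tool frame: the origin (TCP) lies at the very end of the fingers, on their centre line; the grasp point (between the pads) lies 19 mm behind it; z points along the fingers, y is the line along which they close (so a half turn about z gives the same grasp; the last joint's range is limited). The gripper opens to 85 mm and grips with 20 to 120 N. Pads are 22 mm wide; open, the fingers measure 114 mm over their backs; the gripper's body (76 mm by 85 mm) begins 54 mm behind the grasp point. The pads swing forward as they close: fully open they stand 13 mm farther back than shut.
Start: joints at [-1.417, 0.22, 1.526, -0, 1.395, -0.126], TCP at [0.173, -0.601, 0.193] pointing down, gripper open.
Joint ranges: [-2.98, 2.98], [-0.91, 2.08], [0.09, 2.57], [-1.24, 4.39], [0.2, 2.65], [-2.68, 2.68]. Speed limits (rad/s): [2.57, 2.57, 3.01, 3.14, 3.14, 3.14].

## Interface

Orientations are given as a unit quaternion [w, x, y, z].
In Python, from plant import arm, eoat, planner, cams, spotter gives the robot as it stands. Calls block until the motion is done:
- arm.reach(position, orientation): joint-space move of the TCP to a pose.
- arm.move_straight(position, rotation=None, feed=0.15, stop_force=None): straight line of the TCP; rotation=None keeps the orientation; feed is the mean speed in m/s. With stop_force (N) it stops when the force on the tool has changed by that much, and returns True; else False.
- arm.move_j(angles): joint-space move.
- eoat.let_go() and eoat.close(): open the fingers fully, or close them until they stop; the grip force is fixed at half the most.
- arm.dwell(seconds).
- planner.solve_ik(position, orientation): joint angles nearest the present ones, or None.
- arm.observe(): the state.
- cams.grab_frame(name): name is "side" or "top" or "wrist"; returns a dict with "frame" (384x512x3 uint8, blue, green, red), "K" (3x3 intrinsics, pixels), "k1" (the pictures are not rectified: a ray, as slopes to the right and down, at radius r is drawn at 1 + k1 r^2 times it, then the intrinsics apply), "xyz" and "orientation" of the camera in the world. Camera axes: x right, y down, z forward; pixel columns grow to the right and rows downward; lengths in m; the calibration is good to about 2 mm. A picture is of the moment at which its call begins. There is no depth.
A pose or a line that the arm cannot do raises arm.PlanningError and nothing moves.
- arm.close_job(): hands the job in; it is judged then, once.
Trained networks look in a picture, given as the dict that the camera call returned (one of the last four; its "shot" number tells which), for a name from the list of things; names that differ only in an ending like _2 or _b are one class to them, and where a whole thing is asked for, a point or a joint stands for the part that bears it (a point fixed in the world has none). Each returns a list of dicts, best first, with "confidence" (0 to 1); they miss things now and then, are a little off and sometimes report something else, mostly with a low value. They report only what shows in the picture. A call takes as long as a camera call.
- spotter.spot_in(picture, label): "box" ([left, top, right, bottom] in pixels, round what is visible of it).
- spotter.tip_of(picture, label): "position" ([column, row] in pixels: a listed point, or the origin of a listed thing).
The state is a dict: "t": time; "joint_positions": joint angles; "joint_velocities": joint speeds; "joint_efforts": joint torques, N m; "position": TCP position; "tool_rot": TCP orientation; "contact_force": force on the tool from outside, world axes, zero at the start; "ft_torque": the same for the moment, N m; "opening": finger opening in m; "gripper_force": force on a finger pad.
Only numpy, scipy, OpenCV 4.12 (cv2) and the standard library are available. Lean on these libraries where they do the work, as an engineer would, in place of code of your own. Each camera call takes 0.05 s, during which the arm holds its last target. There are 200 camera calls.

## Working session

There is one attempt and no reset: what is moved stays moved. The work goes in short steps, each a Python script; the robot and the scene stay as the last script left them, time stands still between calls to the robot, and variables do not carry over. Pictures are saved under pics/ and viewed, at most 11 in all, crops included, and the job is handed in when it is done.

```bash
ls; mkdir -p pics; cat > h.py <<'E'
import numpy as np, cv2
from scipy.spatial.transform import Rotation as R
from plant import arm, eoat, planner, cams, spotter
def q2R(q): return R.from_quat(np.roll(q,-1))
def R2q(r): return np.roll(r.as_quat(),1)
def ray(p,uv):
    K=np.array(p["K"]); d=(np.array(uv,float)-K[:2,2])/[K[0,0],K[1,1]]
    s=d.copy()
    for _ in range(20): s=d/(1+p["k1"]*(s@s))
    return np.array(p["xyz"]), q2R(p["orientation"]).apply([*s,1])
def onplane(p,uv,z):
    o,d=ray(p,uv); return o+d*(z-o[2])/d[2]
def tri(obs):
    A=np.zeros((3,3));b=np.zeros(3)
    for p,uv in obs:
        o,d=ray(p,uv); d=d/np.linalg.norm(d); M=np.eye(3)-np.outer(d,d); A+=M;b+=M@o
    return np.linalg.solve(A,b)
E
python3 - <<'E'
from h import *
P={n:cams.grab_frame(n) for n in("side","top")}
for n,p in P.items():
    cv2.imwrite(f"pics/{n}0.png",p["frame"]); print(n,p["xyz"],p["K"],p["k1"],p["orientation"])
Z=dict(scanner=.004,scanner_grip=.026,scanner_window=.023,scanner_tail=.023,pad=0,carton_orange=0,carton_orange_label=.052,carton_red_label=.052,carton_teal_label=.052)
for l,z in Z.items():
    ob=[]
    for n,p in P.items():
        r=spotter.tip_of(p,l)
        for k in r[:2]: print(l,n,np.round(k["position"],1),round(k["confidence"],2),onplane(p,k["position"],z).round(4))
        if r: ob.append((p,r[0]["position"]))
    if len(ob)==2: print("  tri",tri(ob).round(4))
E
```

```text
pics
side [ 0.37657717 -0.74084698  0.59805653] [[355.60124011   0.         251.87392176]
 [  0.         355.60124011 189.5810639 ]
 [  0.           0.           1.        ]] -0.0577975662418164 [-0.43966032  0.89351609 -0.08230126  0.03942468]
top [ 0.38880199 -0.02548375  1.16638914] [[441.22014264   0.         255.23646844]
 [  0.         441.22014264 191.81992979]
 [  0.           0.           1.        ]] -0.14688542844007196 [-0.03172922  0.71513235 -0.69742229  0.03436741]
scanner side [221.8 181.9] 0.56 [0.4387 0.0681 0.004 ]
scanner top [218.7 214.8] 0.68 [0.4346 0.0663 0.004 ]
  tri [0.4366 0.0661 0.0055]
scanner_grip side [220.2 174. ] 0.59 [0.4363 0.0761 0.026 ]
scanner_grip top [213.4 213.8] 0.77 [0.436  0.0784 0.026 ]
  tri [0.4363 0.0785 0.0243]
scanner_window side [214.7 189.7] 0.79 [0.4142 0.011  0.023 ]
scanner_window side [311.1 233.7] 0.34 [ 0.6142 -0.1941  0.023 ]
scanner_window top [241.9 222.6] 0.56 [0.4152 0.0041 0.023 ]
  tri [0.4145 0.004  0.0284]
scanner_tail side [218.6 165.9] 0.57 [0.4367 0.122  0.023 ]
scanner_tail top [195.7 207.6] 0.9 [0.451  0.1253 0.
[... 157 characters left out ...]
4 213.4] 0.75 [0.4387 0.0596 0.    ]
  tri [ 0.4315  0.06   -0.0026]
carton_orange top [361.9 159.4] 0.58 [ 0.5935 -0.3145  0.    ]
carton_orange_label side [306.4 266.1] 0.94 [ 0.5651 -0.3066  0.052 ]
carton_orange_label top [364.3 163.7] 0.61 [ 0.5733 -0.3079  0.052 ]
  tri [ 0.5692 -0.3069  0.0523]
carton_red_label side [307.9 230.4] 0.83 [ 0.5985 -0.2105  0.052 ]
carton_red_label top [329.1 153.2] 0.93 [ 0.598  -0.2159  0.052 ]
carton_red_label top [360.2 165.2] 0.43 [ 0.5691 -0.2971  0.052 ]
  tri [ 0.5968 -0.2151  0.0567]
carton_teal_label side [288.1 202.6] 0.83 [ 0.5806 -0.1101  0.052 ]
carton_teal_label top [286.5 160.8] 0.86 [ 0.5751 -0.1063  0.052 ]
  tri [ 0.5785 -0.107   0.0493]
```

```bash
python3 - <<'E'
import cv2
s=cv2.imread("pics/side0.png");t=cv2.imread("pics/top0.png")
c=lambda i,x,y:cv2.resize(i[y:y+140,x:x+200],(800,560),interpolation=cv2.INTER_CUBIC)
cv2.imwrite("pics/tc.png",c(t,190,120));cv2.imwrite("pics/sc.png",c(s,180,150))
E
```

```text
(no output)
```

View pics/tc.png

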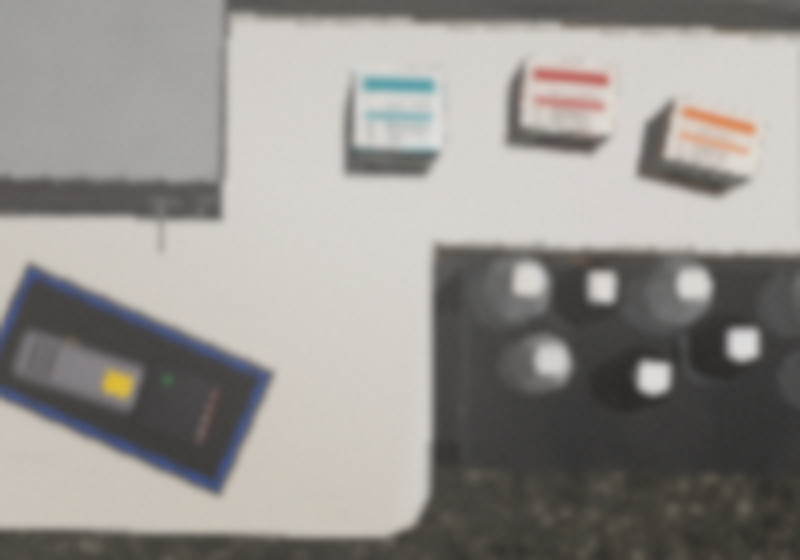

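View pics/sc.png

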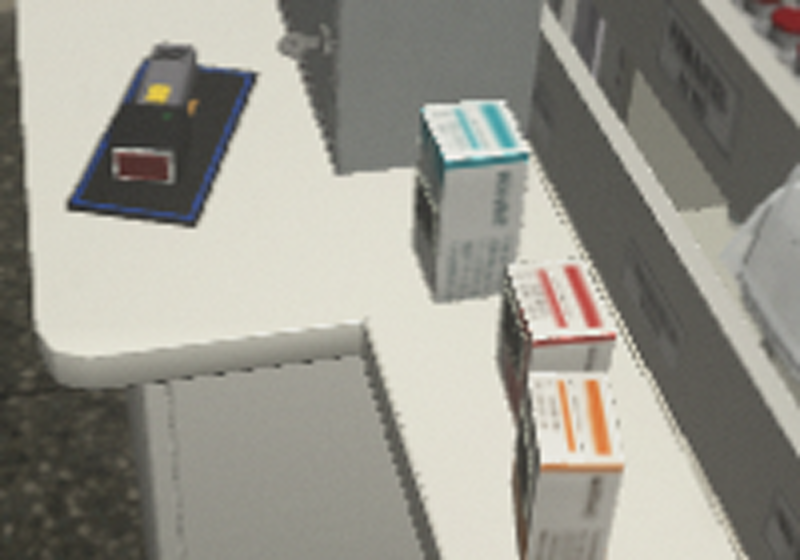

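View pics/top0.png

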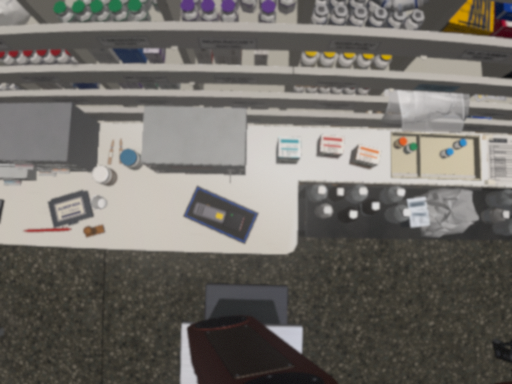

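The top crop shows the scanner on the pad, with the tail near crop (17,355) and the window near (208,418). The orange carton's top is at about (715,135), turned about -17°, and a pit with white-capped bottles lies in front of it. The side crop confirms the layout, and I need the bottle heights from the full side view.

View pics/side0.png

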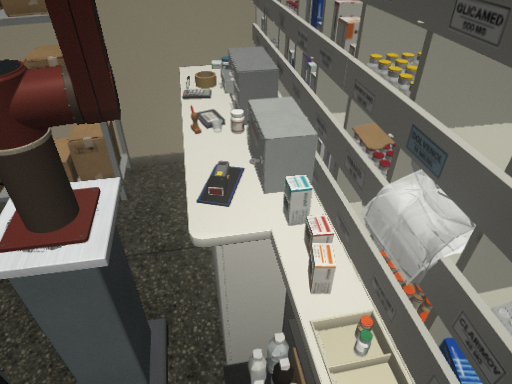

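```bash
python3 - <<'E'
from h import *
p=cams.grab_frame("top")
f=lambda c:(190+c[0]/4,120+c[1]/4)
for n,cs,z in [("pad",[(30,265),(270,375),(220,492),(-5,393)],.004),("scan tail/win",[(15,355),(210,416)],.023),("handle top edge",[(28,330),(145,363)],.034),("stripe",[(683,107),(755,130)],.085),("topfront",[(665,155),(752,182)],.085),("pit",[(435,245),(432,480)],0)]:
    w=np.array([onplane(p,f(c),z)[:2] for c in cs]); d=w[1]-w[0]
    print(n,w.round(3).tolist(),w.mean(0).round(4),np.degrees(np.arctan2(d[1],d[0])).round(1))
# IK options
def tool(yaw,flip): return R2q(R.from_euler('z',yaw+flip*180,degrees=True)*R.from_euler('x',180,degrees=True))
for fl in (0,1):
    for pos,y in [((.4363,.078,.05),-106),((.414,-.257,.05),-17.7)]:
        q=planner.solve_ik(pos,tool(y,fl)); print(fl,y,None if q is None else np.round(q,2))
E
```

```text
pad [[0.509, 0.125], [0.44, -0.036], [0.362, -0.005], [0.423, 0.145]] [0.4336 0.0574] -113.2
scan tail/win [[0.448, 0.13], [0.412, 0.002]] [0.4297 0.0664] -105.8
handle top edge [[0.464, 0.121], [0.444, 0.045]] [0.454  0.0829] -104.2
stripe [[0.611, -0.291], [0.598, -0.337]] [ 0.6042 -0.3137] -105.9
topfront [[0.58, -0.279], [0.564, -0.335]] [ 0.5721 -0.3068] -105.5
pit [[0.529, -0.144], [0.373, -0.144]] [ 0.4515 -0.1441] -179.8
0 -106 None
0 -17.7 [-0.72  0.05  2.   -0.    1.09  1.16]
1 -106 [-0.   -0.06  2.11 -0.    1.09  0.28]
1 -17.7 [-0.72  0.05  2.    0.    1.09 -1.98]
```

The bottles stand far below worktop level, so the space in front of the carton is free. The cabinet is clear of the pad. I'll move above the scanner and look with the wrist camera.

```bash
cat >> h.py <<'E'
def tool(yaw,pitch=0): return R2q(R.from_euler('z',yaw,degrees=True)*R.from_euler('y',pitch,degrees=True)*R.from_euler('z',180,degrees=True)*R.from_euler('x',180,degrees=True))
E
python3 - <<'E'
from h import *
arm.reach((.434,.08,.2),tool(-105.5))
p=cams.grab_frame("wrist"); cv2.imwrite("pics/w1.png",p["frame"]); print(p["xyz"])
for l,z in dict(scanner=.004,scanner_grip=.026,scanner_window=.023,scanner_tail=.023,pad=0).items():
    for k in spotter.tip_of(p,l)[:2]: print(l,np.round(k["position"],1),round(k["confidence"],2),onplane(p,k["position"],z).round(4))
print(arm.observe()["t"])
E
```

```text
[0.454079   0.15163133 0.37846786]
scanner [257.  172.5] 0.92 [0.4356 0.0678 0.004 ]
scanner_grip [253.2 170.9] 0.93 [0.4324 0.0761 0.026 ]
scanner_window [255.2 221.2] 0.65 [0.4154 0.0047 0.023 ]
scanner_tail [252.9 126.4] 0.86 [0.4475 0.1315 0.023 ]
scanner_tail [254.7 176. ] 0.49 [0.4323 0.0682 0.023 ]
pad [257.6 176.9] 0.56 [0.4346 0.0604 0.    ]
3.9333
```

View pics/w1.png

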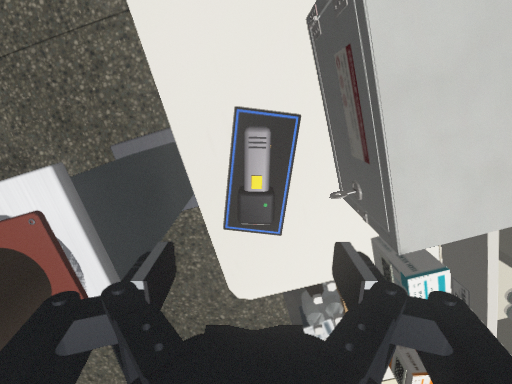

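The wrist view shows the scanner's handle axis at column ~257, from row 127 to 225. The pad corners are at (236,108), (300,115), (282,235) and (224,228), and nothing is in the way. Next I'll grasp and lift.

```bash
python3 - <<'E'
from h import *
p=cams.grab_frame("wrist")
w=np.array([onplane(p,c,.004) for c in [(236,108),(300,115),(282,235),(224,228)]])[:,:2]
d=(w[3]+w[2]-w[0]-w[1])/2;print("pad",w.mean(0).round(4),np.linalg.norm(d),np.degrees(np.arctan2(d[1],d[0])))
g=(.4335,.0765)
arm.move_straight((*g,.2),tool(-104.5),feed=.1)
arm.move_straight((*g,.05),feed=.12)
hit=arm.move_straight((*g,.010),feed=.04,stop_force=8)
eoat.close(); s=arm.observe(); print(hit,s["position"],s["opening"],s["gripper_force"],s["t"])
arm.move_straight((*g,.13),feed=.08)
s=arm.observe(); print(s["opening"],s["gripper_force"],s["contact_force"],s["ft_torque"],s["t"])
p=cams.grab_frame("wrist"); cv2.imwrite("pics/w2.png",p["frame"])
for l in("scanner_grip","scanner_window","scanner_tail"):
  for k in spotter.tip_of(p,l)[:1]:print(l,k["confidence"],onplane(p,k["position"],.146).round(4))
E
```

```text
pad [0.4386 0.0628] 0.17502479213846686 -112.0867581193351
False [0.43351706 0.07650119 0.01000885] -3.0339510825983708e-05 0.0 7.55
-0.0001304289886111147 0.0 [-0.32146902  0.98420844  0.85748387] [ 0.00980047  0.03454389 -0.05450797] 9.2
scanner_grip 0.83 [0.4439 0.108  0.146 ]
scanner_window 0.63 [0.4336 0.068  0.146 ]
scanner_tail 0.95 [0.4522 0.1399 0.146 ]
```

View pics/w2.png

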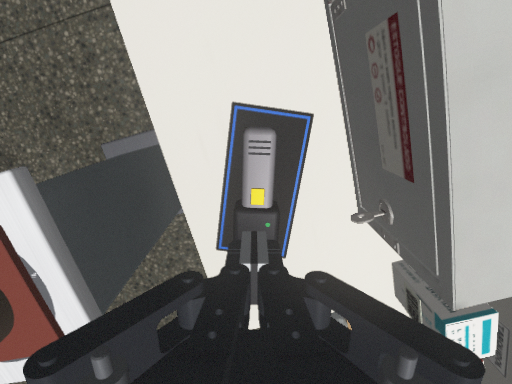

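The gripper is fully shut, at (255,240), and the scanner is still lying on the pad at column ~258: the grasp missed. I'll find out why by projecting the TCP into the views.

```bash
cat >> h.py <<'E'
def proj(p,X):
    c=q2R(p["orientation"]).inv().apply(np.array(X)-p["xyz"]); s=c[:2]/c[2]; s=s*(1+p["k1"]*(s@s)); K=np.array(p["K"]); return s*[K[0,0],K[1,1]]+K[:2,2]
E
python3 - <<'E'
from h import *
s=arm.observe(); print(s["position"],s["tool_rot"],s["joint_positions"])
P={n:cams.grab_frame(n) for n in("wrist","side","top")}
for n,p in P.items():
    print(n,p["xyz"],"tcp",proj(p,s["position"]).round(1))
    for l,z in dict(scanner=.004,scanner_grip=.026,scanner_window=.023,scanner_tail=.023,pad=0).items():
        for k in spotter.tip_of(p,l)[:1]: print(l,np.round(k["position"],1),round(k["confidence"],2),onplane(p,k["position"],z).round(4))
a=cv2.resize(P["side"]["frame"][130:230,170:310],(560,400),interpolation=cv2.INTER_CUBIC)
cv2.imwrite("pics/s2.png",a)
E
```

```text
[0.43325169 0.07649242 0.12964481] [-2.22193739e-04  7.90696918e-01  6.12207693e-01 -2.74712230e-04] [-4.87661591e-03 -1.79569938e-01  2.05553373e+00  1.21262042e-05
  1.26633542e+00  2.48216639e-01]
wrist [0.45185505 0.14904304 0.30810817] tcp [254.1 219.4]
scanner [257.5 188.2] 0.93 [0.4339 0.0624 0.004 ]
scanner_grip [257.2 179.2] 0.95 [0.4373 0.0785 0.026 ]
scanner_window [255.5 240.2] 0.91 [0.4172 0.0074 0.023 ]
scanner_tail [258.5 126.9] 0.97 [0.4521 0.1309 0.023 ]
pad [257.  189.5] 0.96 [0.4327 0.0599 0.    ]
side [ 0.37657717 -0.74084698  0.59805653] tcp [216.8 141.7]
scanner [219.3 182.6] 0.81 [0.4314 0.0661 0.004 ]
scanner_grip [220.9 174.2] 0.62 [0.4382 0.0748 0.026 ]
scanner_window [217.2 189.1] 0.64 [0.421  0.0124 0.023 ]
scanner_tail [221.5 163.6] 0.96 [0.4463 0.1324 0.023 ]
top [ 0.38880199 -0.02548375  1.16638914] tcp [210.2 213. ]
scanner [219.2 215.2] 0.56 [0.4336 0.0649 0.004 ]
scanner_window [244.4 220.9] 0.51 [ 0.4198 -0.0023  0.023 ]
pad [220.4 212.2] 0.86 [0.4418 0.0623 0.    ]
```

View pics/s2.png

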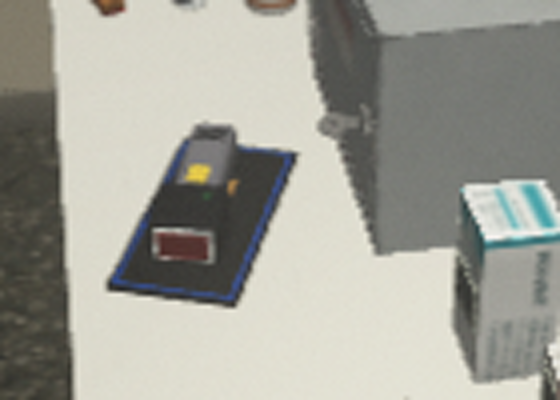

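The side crop shows the scanner and pad but no gripper, although the TCP should appear at crop (187,47). I'll compare the full side and top frames.

```bash
python3 - <<'E'
from h import *
a=cams.grab_frame("side");b=cams.grab_frame("top")
print(proj(a,(0,0,0)),proj(b,(0,0,0)),proj(b,(0,0,.4)), np.abs(a["frame"].astype(int)-cv2.imread("pics/side0.png")).mean(),np.abs(b["frame"].astype(int)-cv2.imread("pics/top0.png")).mean(), a["shot"],arm.observe()["t"])
cv2.imwrite("pics/st3.png",np.vstack([cv2.resize(a["frame"],(400,300)),cv2.resize(b["frame"],(400,300))]))
E
```

```text
[ 54.05539748 217.73382621] [239.67447541 380.48043803] [233.01112639 453.50001979] 6.779356214735243 13.982231987847221 10 10.4
```

View pics/st3.png

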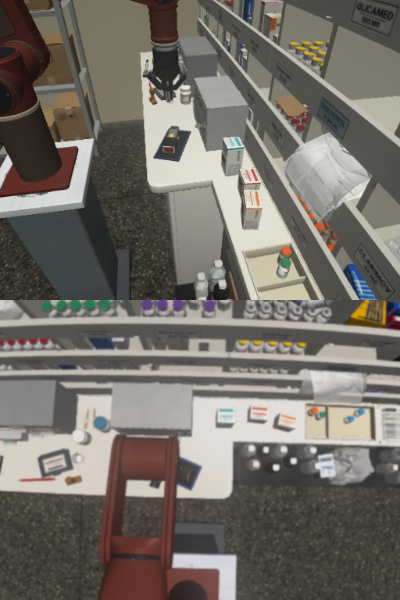

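In the side view the fingertips are at about (224,124), where the TCP should project to (217,142). In the wrist view they are at row ~233 against 219. Both suggest the real fingertips sit well above the reported TCP. I'll quantify that.

```bash
python3 - <<'E'
from h import *
s=arm.observe(); a=cams.grab_frame("side");w=cams.grab_frame("wrist")
for h in np.arange(0,.09,.01):
    X=s["position"]+np.array([0,0,h]); print(round(h,2),proj(a,X).round(1),proj(w,X).round(1))
c=cv2.resize(a["frame"][90:165,180:260],(320,300),interpolation=cv2.INTER_CUBIC)
d=cv2.resize(w["frame"][190:290,200:310],(330,300),interpolation=cv2.INTER_CUBIC)
cv2.imwrite("pics/tip.png",np.hstack([c,d]))
E
```

```text
0.0 [216.9 141.5] [254.1 219.4]
0.01 [216.7 138.2] [254.1 225.2]
0.02 [216.4 134.8] [254.1 231.6]
0.03 [216.2 131.4] [254.2 238.7]
0.04 [216.  127.9] [254.2 246.7]
0.05 [215.7 124.4] [254.2 255.7]
0.06 [215.5 120.8] [254.3 266. ]
0.07 [215.2 117.2] [254.3 277.9]
0.08 [215.  113.5] [254.4 291.6]
```

View pics/tip.png

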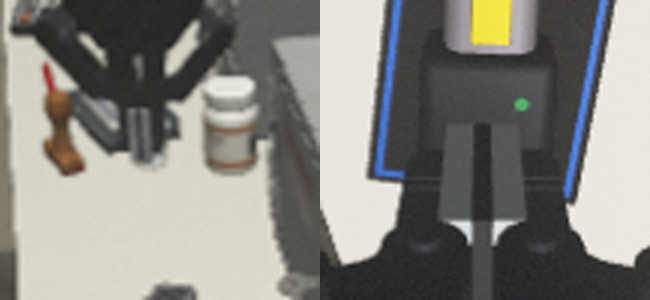

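The side crop puts the tip at (216.7,131), about 3 cm above the reported TCP, and the wrist tip edge at row 231 also fits an offset of a few centimetres. A light touch on clear worktop beside the pad will give the exact value.

```bash
python3 - <<'E'
from h import *
x=(.372,.12)
arm.move_straight((*x,.10),feed=.15)
arm.move_straight((*x,.03),feed=.12)
for zt in (-.02,-.06):
    try: hit=arm.move_straight((*x,zt),feed=.03,stop_force=4)
    except arm.PlanningError as e: print("plan",zt,e); break
    s=arm.observe(); print(zt,hit,s["position"],s["contact_force"],s["t"])
    if hit: break
if hit: arm.move_straight((*x,.09),feed=.15)
print(arm.observe()["t"])
E
```

```text
-0.02 False [ 0.37217778  0.120035   -0.01983227] [ 0.06076311 -0.07202441 -0.12065972] 13.7417
-0.06 True [ 0.37193345  0.11999897 -0.03798679] [-2.0696998   0.07108574  7.57764392] 14.4667
15.4667
```

The true fingertips are about 37.5 mm short of the reported TCP, so I'll add that offset. Regrasping now.

```bash
python3 - <<'E'
from h import *
g=(.4345,.077)
eoat.let_go()
arm.move_straight((*g,.06),tool(-105),feed=.15)
arm.move_straight((*g,.01),feed=.12)
hit=arm.move_straight((*g,-.028),feed=.05,stop_force=8)
s=arm.observe();print(hit,s["position"])
eoat.close(); s=arm.observe(); print(s["position"],s["opening"],s["gripper_force"],s["t"])
if s["opening"]>.025:
    arm.move_straight((*g,.09),feed=.1)
    s=arm.observe(); print(s["position"],s["opening"],s["gripper_force"],s["contact_force"],s["t"])
    p=cams.grab_frame("wrist"); cv2.imwrite("pics/w3.png",p["frame"])
    for l in("scanner_grip","scanner_window","scanner_tail"):
      for k in spotter.tip_of(p,l)[:1]:print(l,k["confidence"],k["position"],onplane(p,k["position"],.1405).round(4))
E
```

```text
False [ 0.43471337  0.07701936 -0.02787907]
[ 0.43521056  0.07701457 -0.02749104] 0.03290512054077692 60.585036277770996 18.9417
[0.43382615 0.07698839 0.08921795] 0.033174946275843366 59.868112206459045 [ 0.53712755 -0.35245473 -1.03365875] 20.275
scanner_grip 0.9 [254.5, 256.3] [0.4342 0.0773 0.1405]
scanner_window 0.27 [432.8, 295.2] [0.5254 0.0263 0.1405]
scanner_tail 0.93 [250.6, 149.4] [0.447  0.1323 0.1405]
```

The scanner is held, and the tail and grip spots match the geometry. Next is the scan pose.

```bash
python3 - <<'E'
from h import *
L=np.array([.570,-.307]); yaw=-15.7; u=np.array([np.cos(np.radians(yaw)),np.sin(np.radians(yaw))])
g=L-u*(.090+.075); b=g-.055*u
arm.reach((*b,.06),tool(yaw))
arm.move_straight((*g,.0015),feed=.12)
s=arm.observe(); print(s["position"],g,s["opening"],s["gripper_force"],s["t"])
arm.dwell(1.0)
P={n:cams.grab_frame(n) for n in("side","top","wrist")}
for l in("scanner_window","scanner_tail","scanner_grip","carton_orange_label"):
    for n,p in P.items():
        for k in spotter.tip_of(p,l)[:1]: print(l,n,round(k["confidence"],2),np.round(k["position"],1),onplane(p,k["position"],.052).round(4))
cv2.imwrite("pics/scan.png",np.hstack([cv2.resize(P["side"]["frame"][180:330,220:370],(400,400),interpolation=cv2.INTER_CUBIC),cv2.resize(P["wrist"]["frame"],(400,300))[:, :].copy() if 0 else cv2.resize(P["wrist"]["frame"],(400,400))]))
arm.dwell(1.2); print(arm.observe()["t"])
E
```

```text
[ 0.41106433 -0.26216578  0.00165901] [ 0.41115586 -0.26235093] 0.03247713800469562 59.86822843551636 23.3083
scanner_window side 0.57 [265.9 265.8] [ 0.4868 -0.291   0.052 ]
scanner_window top 0.75 [354.6 200.8] [ 0.4767 -0.2826  0.052 ]
scanner_window wrist 0.46 [474.1 365.3] [ 0.5264 -0.1479  0.052 ]
scanner_tail side 0.87 [194.2 257.9] [ 0.3487 -0.2446  0.052 ]
scanner_tail top 0.39 [353.9 199.2] [ 0.4808 -0.2808  0.052 ]
scanner_tail wrist 0.56 [252.3 147. ] [ 0.3537 -0.248   0.052 ]
scanner_grip side 0.71 [222.4 261.4] [ 0.4037 -0.2641  0.052 ]
scanner_grip top 0.7 [345.6 227.6] [ 0.408  -0.2599  0.052 ]
scanner_grip wrist 0.61 [254.  256.5] [ 0.4097 -0.2629  0.052 ]
carton_orange_label side 0.61 [305.9 263.9] [ 0.5658 -0.3011  0.052 ]
carton_orange_label top 0.81 [363.1 164.6] [ 0.5709 -0.3047  0.052 ]
26.2583
```

View pics/scan.png

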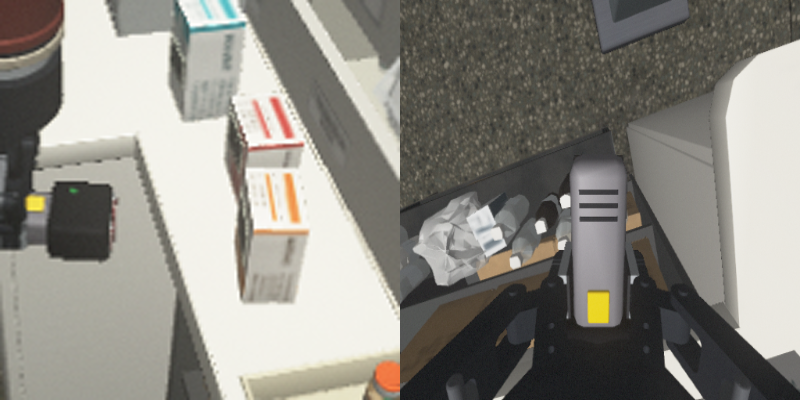

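The scanner is level, with its window about 9 cm in front of the orange label: in the left half, the window is at about (113,220) and the carton at (245,235). It was held still for 2.9 s. Next I'll bring it back and set it down centred along the pad.

```bash
python3 - <<'E'
from h import *
u=np.array([np.cos(np.radians(-15.7)),np.sin(np.radians(-15.7))]); b=np.array([.570,-.307])-u*.22
arm.move_straight((*b,.06),feed=.12)
g=(.4384,.0683)
arm.reach((*g,.06),tool(-112))
arm.move_straight((*g,-.015),feed=.1)
hit=arm.move_straight((*g,-.031),feed=.02,stop_force=5)
arm.dwell(.3); s=arm.observe(); print(hit,s["position"],s["contact_force"],s["opening"],s["gripper_force"],s["t"])
E
```

```text
True [ 0.43827306  0.06832026 -0.02746596] [-1.55808932 -0.06382695  5.08912241] 0.03324185123827452 60.89122295379639 30.9917
```

Contact came at the expected height. Releasing, lifting and checking.

```bash
python3 - <<'E'
from h import *
eoat.let_go(); arm.dwell(.2)
arm.move_straight((.4384,.0683,.15),feed=.12); arm.dwell(.2)
p=cams.grab_frame("wrist"); cv2.imwrite("pics/w4.png",p["frame"])
for l,z in dict(scanner=.004,scanner_window=.023,scanner_tail=.023,pad=0).items():
    for k in spotter.tip_of(p,l)[:1]: print(l,np.round(k["position"],1),round(k["confidence"],2),onplane(p,k["position"],z).round(4))
print(arm.observe()["t"],arm.observe()["opening"])
E
```

```text
scanner [252.8 182.7] 0.65 [0.432  0.0575 0.004 ]
scanner_window [254.1 234.5] 0.96 [4.106e-01 3.000e-04 2.300e-02]
scanner_tail [251.7 124.9] 0.81 [0.4574 0.1232 0.023 ]
33.8333 0.08517744963543818
```

View pics/w4.png

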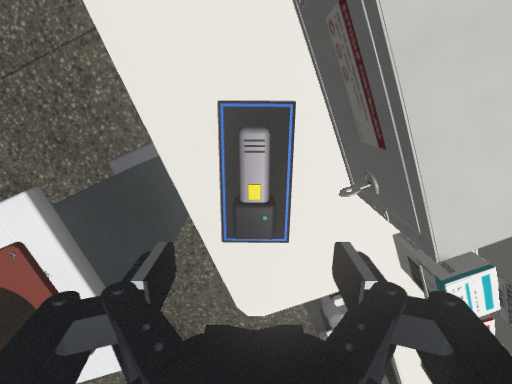

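The scanner lies flat, button up, aligned along the pad: window at (254,235), pad edges at rows 102 and 241. I'll check the end margin numerically and hand in if it's fine.

```bash
python3 - <<'E'
from h import *
p=cams.grab_frame("wrist")
w=np.array([onplane(p,c,.004)[:2] for c in [(218,102),(295,102),(289,242),(222,241)]])
c=w.mean(0); d=(w[2]+w[3]-w[0]-w[1])/2; L=np.linalg.norm(d); u=d/L; n=np.array([-u[1],u[0]])
ok=True
for q in ((.4106,.0003),(.4574,.1232)):
    e=np.array(q)-c; print(c,L,e@u,e@n); ok&=abs(e@u)<.083 and abs(e@n)<.035
if ok: print(arm.close_job())
E
```

```text
[0.43868318 0.062556  ] 0.1756344208210034 0.06825422744062315 -0.002415652330364011
[0.43868318 0.062556  ] 0.1756344208210034 -0.06321529917448586 -0.005642658930781869
the job is handed in; nothing more can be done
None
```

The job is handed in, with no verdict returned: the scanner was held for 2.9 s about 9 cm from the orange carton's label, then set down and released flat, button up, on its pad (about 20 mm to spare at each end); no contact with the cartons was seen, but I did not re-measure them at the end.

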